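# Seat the weighing plate of a counter scale on its cone, groove and flat

### The job

Lift the scale's weighing plate off the counter by its grip bar and fit it on the scale, so that its three ball feet settle fully home in the carrier's cone, groove and flat seat and the plate lies level; then let go. The weighing mechanism is delicate: press only gently, set the plate down rather than dropping it, and leave the small things beside the work where they are.

Things in the scene. Friction and masses are not known exactly. Their poses are not given: they have to be found in the camera images.
- weigh_plate: Flat steel plate, 130 (x) x 140 (y) x 5 mm, 0.4 kg, with a 14 mm upturned lip along its +x edge, three ball feet of 12 mm diameter below and a black grip bar above. Loose, standing on the counter at the start. Origin: below the middle, on the plane on which the feet stand; z up. Plate underside 24 mm, top 29 mm above the origin. Seated, its axes agree with the housing's: lip on the +x side.
- grip (a point): Middle of the plate's grip bar, at (0, 0, 68) mm of the plate. The bar runs along the plate's x: 76 mm long, 12 mm wide (y), 12 mm high, on 9 mm posts at x = -33 and +33 mm, with 33 mm free between bar and plate. Grasp it here from above, across the 12 mm.
- foot_cone (a point): Centre of the 12 mm ball foot that belongs in the cone, at (-20, 50, 6) mm of the plate. A foot within about 5 mm of its seat's middle slides in; feet and seats are slippery (friction about 0.15).
- foot_groove (a point): Centre of the 12 mm ball foot that belongs in the groove, at (-20, -50, 6) mm of the plate. Beside their seats the cone and groove feet stand on the raised land, ball centres 69 mm above the counter; fully seated all three ball centres are 65 mm above it (carrier unloaded; less the spring travel).
- foot_flat (a point): Centre of the 12 mm ball foot that belongs on the flat seat, at (50, 0, 6) mm of the plate.
- scale_housing: White fixed scale housing, 180 (x) x 184 (y) mm, top 43 mm above the counter, small blank screen and four keys on its -x face. Origin: counter level, below the middle; z up. Above it lies the grey metal seat carrier, which is not measured: in each run it is shifted 9 to 12.5 mm towards +x or -x and up to 12 mm either way in y, turned up to 0.02 rad, and fixed sideways there.
- cone_nominal (a point): Point of the HOUSING at (-20, 50, 63) mm, where the cone's mouth would be without the carrier's unknown shift. The cone is a 90-degree polished one with a 13 mm mouth in the raised land of the carrier: land x -46 to 6, y -78 to 78 mm, its top 63 mm above the counter.
- groove_nominal (a point): Point of the HOUSING at (-20, -50, 63) mm, nominal middle of the groove's mouth: a 90-degree V along y, 13 mm wide and 26 mm long, in the same raised land, 63 mm above the counter.
- flat_nominal (a point): Point of the HOUSING at (50, 0, 59) mm, nominal middle of the flat seat (bright 40 mm disc) on the carrier's lower step: x 6 to 78, y -78 to 78 mm, 59 mm above the counter, plain and flat all over.
- seat_carrier (a joint): Vertical spring travel of the seat carrier in m: 0 unloaded, grows as it is pressed down, stop at 0.008. Stiffness 3 N per mm; the plate's own weight gives about 0.0013. More than 0.006 (18 N) overloads the weighing mechanism.
- sample_dish: Bystander: small glazed dish with three brown squares, 67 mm across, 15 mm high; origin at the centre of its underside.
- wax_stamp: Bystander: turned dark stamp standing upright, 25 mm across, 78 mm high; origin at the centre of its underside.
- spread_jar: Bystander: glass jar with black twist lid, 62 mm across, 78 mm high; origin at the centre of its underside.
There are look-alikes about, which are no part of the job. Leave any pink look-alike of the weigh_plate alone.

How it is judged:
On the way:
1. the weighing plate is lifted clear, at least 40 mm above the counter (height (world z) of weigh_plate above 0.04 m), for 0.2 s.
At the end, for the whole second after the job is handed in: All three ball feet are in their seats: each ball centre stands 63.7 mm (within 1.7 mm) above the housing's origin and within 22 mm, seen from above, of its nominal seat point on the housing, the plate is level within 0.02 rad, at rest and released (z of foot_cone in the frame of scale_housing between 0.062 and 0.0654 m and horizontal distance between foot_cone and cone_nominal below 0.022 m and z of foot_groove in the frame of scale_housing between 0.062 and 0.0654 m and horizontal distance between foot_groove and groove_nominal below 0.022 m and z of foot_flat in the frame of scale_housing between 0.062 and 0.0654 m and horizontal distance between foot_flat and flat_nominal below 0.022 m and angle between weigh_plate's own z axis and vertical below 0.02 rad and linear speed of weigh_plate below 0.01 m/s and contact force between the fingers and weigh_plate below 0.1 N); the robot touches nothing.
It fails at once if the seat carrier is pressed down more than 6 mm (18 N): mechanism overloaded (value of joint seat_carrier above 0.006 m).
It fails at once if the weighing plate is tipped by more than 0.5 rad (angle between weigh_plate's own z axis and vertical above 0.5 rad).
It fails at once if a bystander (dish, stamp or jar) is displaced by more than 20 mm (distance of any of sample_dish, wax_stamp, spread_jar from where it was at the start of the episode above 0.02 m).
It also fails if it takes over 64 s, if anything falls off the work surface, if the arm or the gripper's body presses on something with over 40 N, if the wrist force passes 120 N, or if a joint passes its speed limit or range.

### The arm

A 7-joint arm with a two-finger parallel gripper is mounted at the origin on a cart in front of the work surface, level with it; the furniture and walls round the work are solid. World frame = base frame: x ahead of the robot, y to its left, z up, the work surface at z = 0. Lengths are in m, angles in rad, forces in N, time in s.
With the tool pointing down it reaches from about 0.4 to 0.85 m from the base axis. Payload 10.4 kg.
Tool frame: the origin (TCP) lies midway between the tips of the shut fingers; the grasp point (between the pads) lies 19 mm behind it; z points along the fingers, y is the direction in which the jaws open and shut (so a half turn about z gives the same grasp; the last joint's range is limited). The gripper opens to 87 mm and grips with 3 to 60 N. Pads are 19 mm wide; open, the fingers measure 117 mm over their backs; the gripper's body (75 mm by 190 mm) begins 51 mm behind the grasp point.
Start: joints at [-1.254, 0.332, -0.065, 1.46, 0.022, 1.35, -0.088], TCP at [0.208, 0.589, 0.223] pointing down, gripper open.
Joint ranges: [-2.6, 2.6], [-0.5, 2.12], [-1.47, 1.34], [0.16, 2.42], [-1.27, 4.41], [0.06, 2.06], [-2.6, 2.6]. Speed limits (rad/s): [2.22, 2.22, 2.79, 2.79, 3.14, 3.14, 3.14].

### API

Orientations are given as a unit quaternion [w, x, y, z].
In Python, from station import robot, eyes, regions_of, mark_of gives the robot as it stands.
- The arm moves only by the shell command python3 -m pendant 'ROWS' [OPENING] [FORCE]. ROWS is JSON, a list of rows, each an object of numbers: "dx", "dy", "dz": the shift along the tool's x, y, z in m; "twist": the turn about the tool's z in degrees. A call has exactly 10 rows; each row shifts and turns the pose as measured when the row begins, along the tool's axes as they then stand; what a row does not reach is not made up. A row lasts 1/12 s, in which the tool goes at most 41.7 mm and 7.16 degrees, less where a joint would pass 70% of its speed; a pose out of reach is approached as far as the arm can. A call is refused whole if a number of a shift passes 0.0417 or a number of a turn 7.16, either way. A call with a gripper value outside its range is refused whole. OPENING is the closure, from 0 (fully open) to 1 (shut), set as the call begins (- or left out, the last holds). The fingers move at their own pace and stop on an object; FORCE is the grip in N (left out, the last holds). Time passes only in rows, so rows that do not move let the fingers close, or fill a call up. It gives the time, the measured TCP pose, the force and the opening at its end, in the units of the state.
- robot.sense(): the state, without advancing time (a new reading comes with each control period).
- eyes.capture(name): name is "side" or "top" or "wrist"; returns (picture, depth): 420x560x3 uint8, blue, green, red; 420x560 float32, m along the optical axis (not along the pixel's ray), 0 where there is no reading.
- eyes.get_calibration(name): a dict with "fx", "fy", "cx", "cy" (pixels), "camera_from_world" (4x4, takes a point from world to camera coordinates). Camera axes: x right, y up, looking along -z (the intrinsics and any distortion apply to the point x, -y, -z); pixel columns grow to the right and rows downward; lengths in m; the calibration is good to about 2 mm. A picture is of the moment at which its call begins: read the wrist's pose just before it. get_calibration takes no time and is no camera call; for the wrist camera it gives the pose at the moment of the call.
- robot.job_done(): hands the job in, once; it reports no verdict.
Trained networks look in the newest picture that a camera, given by its name, has taken for a name from the list of things; names that differ only in an ending like _2 or _b are one class to them, and where a whole thing is asked for, a point or a joint stands for the part that bears it (a point fixed in the world has none). Each returns a list of dicts, best first, with "confidence" (0 to 1); they miss things now and then, are a little off and sometimes report something else, mostly with a low value. They report only what shows in the picture. A call takes as long as a camera call. They do not tell look-alikes from the thing itself.
- regions_of(query, camera): "pixels" (420x560 bool, what is visible of it) and "extent" ([centre column, centre row, width, height] in pixels, round what is visible of it).
- mark_of(query, camera): "xy" ([column, row] in pixels: a listed point, or the origin of a listed thing).
The state is a dict: "t": time; "joint_pos": joint angles; "dq": joint speeds; "tau": joint torques, N m; "position": TCP position; "eef_rot": TCP orientation; "force": force on the tool from outside, world axes, zero at the start; "wrist_torque": the same for the moment, N m; "opening": finger opening in m.
Only numpy, scipy, OpenCV 4.12 (cv2) and the standard library are available. Lean on these libraries where they do the work, as an engineer would, in place of code of your own. Each camera call takes 0.05 s, during which the arm holds its last target.

## Working session

There is one attempt and no reset: what is moved stays moved. The work goes in short steps, Python scripts to look and compute and a shell command to move; the robot and the scene stay as the last step left them, time stands still between calls to the robot, and variables do not carry over. Pictures are saved under pics/ and viewed, and the job is handed in when it is done.

```bash
ls; mkdir -p pics; python3 - <<'E'
from station import robot, eyes, regions_of, mark_of
import cv2
s=robot.sense(); print({k:(v if not hasattr(v,'round') else v) for k,v in s.items()})
for n in("top","side"):
    p,d=eyes.capture(n); cv2.imwrite(f"pics/{n}0.png",p)
    c=eyes.get_calibration(n); print(n,c)
E
```

```text
pics
{'t': 0.0, 'joint_pos': array([-1.25360673,  0.33288154, -0.0647211 ,  1.46094164,  0.02158142,
        1.34992032, -0.08851159]), 'dq': array([ 3.45056116e-04, -7.58310981e-04,  6.07038026e-05,  3.60468642e-04,
       -7.98028078e-04, -1.38406494e-04, -4.99057964e-04]), 'tau': array([ 3.66361364e-04, -6.23249531e+01,  2.47647031e-02, -3.89892054e+01,
       -6.13591075e-02,  3.96296207e-02,  1.65703541e-04]), 'position': array([0.20816149, 0.58889523, 0.22174781]), 'eef_rot': array([-1.01651873e-04,  1.69066171e-01,  9.85604434e-01, -7.20925798e-04]), 'force': array([-0.4342867 , -0.20448948,  0.34634473]), 'wrist_torque': array([-0.031911  ,  0.0122581 , -0.00809001]), 'opening': 0.08722422585833065}
top {'fx': 386.8562649776367, 'fy': 386.8562649776367, 'cx': 281.3281832916769, 'cy': 211.80016879759089, 'camera_from_world': array([[-0.02725601, -0.99948673,  0.01683396, -0.14277862],
       [ 0.99292839, -0.02512299,  0.11602605, -0.4797364 ],
       [-0.11554358,  0.01987732,  0.99310351, -1.31305612],
       [ 0.        ,  0.        ,  0.        ,  1.        ]])}
side {'fx': 425.4839033092463, 'fy': 425.4839033092463, 'cx': 274.5999743043651, 'cy': 211.185041288467, 'camera_from_world': array([[ 0.89722374, -0.44152518, -0.00671434, -0.48347805],
       [ 0.26510436,  0.52643407,  0.80782848, -0.10952107],
       [-0.35314195, -0.72658289,  0.58937939, -1.49273968],
       [ 0.        ,  0.        ,  0.        ,  1.        ]])}
```

View pics/top0.png

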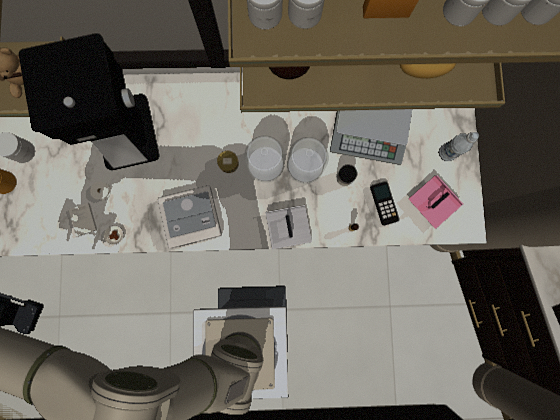

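View pics/side0.png

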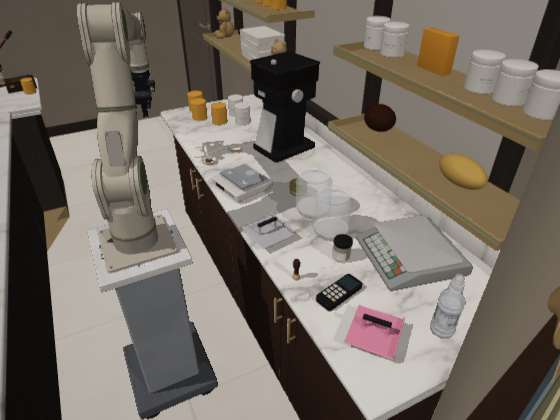

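Candidates for the weigh_plate in the top view are the grey plate with a black bar at (288,226), the pink plate at (435,200), which is excluded, and the big counter scale at (372,133). The scale housing with its carrier is at (190,215). I choose the grey one at (288,226) and will check it in close crops.

```bash
cat > h.py <<'E'
import numpy as np, cv2
from station import robot, eyes, regions_of, mark_of
def pts(d,c):
    v,u=np.mgrid[0:d.shape[0],0:d.shape[1]]
    X=np.stack([(u-c['cx'])/c['fx']*d,-(v-c['cy'])/c['fy']*d,-d],-1)
    T=np.linalg.inv(c['camera_from_world'])
    return X@T[:3,:3].T+T[:3,3]
def ray_z(uv,c,z):
    T=np.linalg.inv(c['camera_from_world'])
    r=T[:3,:3]@np.array([(uv[0]-c['cx'])/c['fx'],-(uv[1]-c['cy'])/c['fy'],-1])
    o=T[:3,3]; return o+r*(z-o[2])/r[2]
E
python3 - <<'E'
from h import *
p,d=eyes.capture("top"); c=eyes.get_calibration("top")
P=pts(d,c)
cr=cv2.resize(p[160:280,140:340],None,fx=4,fy=4,interpolation=cv2.INTER_CUBIC); cv2.imwrite("pics/crop0.png",cr)
for u,v in [(288,226),(275,235),(190,205),(245,240)]: print(u,v,P[v,u].round(4))
for q,z in [("weigh_plate",0),("grip",.068),("scale_housing",0),("cone_nominal",.063),("groove_nominal",.063),("flat_nominal",.059),("wax_stamp",0),("spread_jar",0),("sample_dish",0)]:
    for m in mark_of(q,"top")[:3]: print(q,round(m["confidence"],2),np.round(m["xy"],1),ray_z(m["xy"],c,z).round(4))
np.savez("top0.npz",P=P,p=p)
E
```

```text
288 226 [ 0.4222 -0.1754  0.0756]
275 235 [ 0.396  -0.1314  0.0275]
190 205 [0.5031 0.1534 0.0607]
245 240 [ 0.3828 -0.0258  0.0006]
weigh_plate 0.68 [431.7 203.5] [ 0.4955 -0.6946  0.    ]
weigh_plate 0.66 [289.5 229.3] [ 0.4163 -0.1831  0.    ]
weigh_plate 0.34 [345.2 174.2] [ 0.6095 -0.3893  0.    ]
grip 0.91 [439.6 199.7] [ 0.4991 -0.6944  0.068 ]
grip 0.62 [287.1 228.4] [ 0.4148 -0.1724  0.068 ]
scale_housing 0.92 [190.3 217.8] [0.466  0.1655 0.    ]
cone_nominal 0.78 [173.7 222.9] [0.4435 0.2073 0.063 ]
groove_nominal 0.72 [202.6 219.2] [0.4535 0.1107 0.063 ]
groove_nominal 0.56 [288.2 227.1] [ 0.4195 -0.1764  0.063 ]
spread_jar 0.63 [345.  174.7] [ 0.6077 -0.3885  0.    ]
sample_dish 0.67 [112.6 234.7] [0.4136 0.4359 0.    ]
```

View pics/crop0.png

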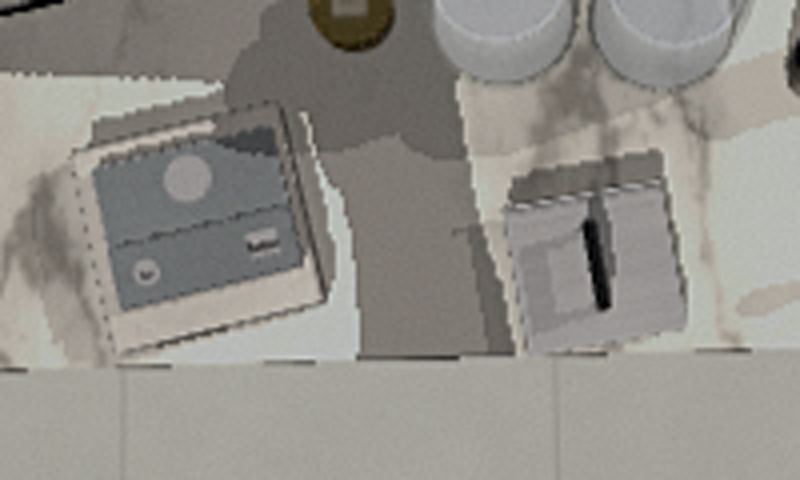

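```bash
python3 - <<'E'
from h import *
from scipy import ndimage
z=np.load("top0.npz");P=z["P"];p=z["p"]
c=eyes.get_calibration("top")
def rect(m,name):
    q=P[m][:,:2]; r=cv2.minAreaRect((q*1000).astype(np.float32)); print(name,m.sum(),np.round(r[0],1),np.round(r[1],1),round(r[2],1),"zmed",np.median(P[m][:,2]).round(4))
x,y,h=P[...,0],P[...,1],P[...,2]
box=(abs(y+.18)<.11)&(x>.3)&(x<.53)
rect(box&(h>.066)&(h<.085),"bar")
rect(box&(h>.02)&(h<.036),"plate")
b2=(abs(y-.16)<.14)&(x>.33)&(x<.6)
for lo,hi,n in((.037,.05,"housing"),(.0545,.0612,"step"),(.0613,.068,"land"),(.05,.075,"carrier")):
    m=ndimage.binary_opening(b2&(h>lo)&(h<hi)); rect(m,n)
off=np.array([140,160])
for n,uv,zz in(("cone",(146,272),.063),("groove",(264,241),.063),("flat",(187,178),.059)):
    u=(np.array(uv)+.5)/4-.5+off; print(n,u,ray_z(u,c,zz).round(4))
E
```

```text
bar 81 [ 424.2 -178.1] [73.3 12. ] 8.6 zmed 0.0735
plate 1396 [ 423.8 -178.6] [129.2 140.1] 8.6 zmed 0.0282
housing 964 [468.4 161.6] [179.6 183.2] 13.0 zmed 0.042
step 629 [485.7 161.4] [101.5 153.8] 9.6 zmed 0.0581
land 231 [454.5 152.8] [ 82.7 152.4] 12.6 zmed 0.0634
carrier 1688 [475.8 158. ] [127.2 156.7] 12.8 zmed 0.0599
cone [176.125 227.625] [0.4274 0.1992 0.063 ]
groove [205.625 219.875] [0.451  0.1006 0.063 ]
flat [186.375 204.125] [0.5066 0.166  0.059 ]
```

```bash
cat >> h.py <<'E'
def tool():
    s=robot.sense(); w,x,y,z=s["eef_rot"]
    from scipy.spatial.transform import Rotation as R
    return s,R.from_quat([x,y,z,w]).as_matrix(),np.array(s["position"])
def plan(tx,ty,tz,yaw):
    "target TCP and yaw (deg) of -tool x = plate x; gives total tool-frame shift & twist"
    s,Rm,p=tool(); d=Rm.T@(np.array([tx,ty,tz])-p)
    y=np.degrees(np.arctan2(-Rm[1,0],-Rm[0,0]))
    tw=-((yaw-y+180)%360-180)
    print("t",round(s["t"],2),"pos",p.round(4),"toolyaw",round(y,2),"tilt",np.degrees(np.arccos(-Rm[2,2])).round(2),"shift mm",(d*1000).round(1),"twist",round(tw,2),"F",np.round(s["force"],1),"open",round(s["opening"],4))
E
python3 - <<'E'
from h import *
c=eyes.get_calibration("wrist"); T=np.linalg.inv(c['camera_from_world']); s,Rm,p=tool()
print(c['fx'],"cam in tool",Rm.T@(T[:3,3]-p),"axis in tool",Rm.T@(-T[:3,2]))
plan(.45,.16,.27,13.0)
E
```

```text
375.5501517771834 cam in tool [ 0.08168739 -0.00016493 -0.16136123] axis in tool [-0.29525972 -0.00108649  0.95541641]
t 0.6 pos [0.2083 0.5893 0.2226] toolyaw -19.47 tilt 0.0 shift mm [-370.9 -324.2  -47.5] twist -32.47 F [-0.2 -0.4  0. ] open 0.0871
```

```bash
python3 -m pendant '[{"dx":-0.02,"dy":-0.015,"dz":-0.01},{"dx":-0.0305,"dy":-0.026,"dz":-0.006},{"dx":-0.031,"dy":-0.026,"dz":-0.005},{"dx":-0.031,"dy":-0.026,"dz":-0.005},{"dx":-0.031,"dy":-0.026,"dz":-0.005},{"dx":-0.031,"dy":-0.026,"dz":-0.004},{"dx":-0.031,"dy":-0.026,"dz":-0.004},{"dx":-0.031,"dy":-0.026,"dz":-0.004},{"dx":-0.031,"dy":-0.026},{"dx":-0.031,"dy":-0.026}]' 0; python3 -c "
from h import *
plan(.45,.155,.25,13.0)"
```

```text
t 0.6 pos [0.2083 0.5893 0.2226] toolyaw -19.47 tilt 0.0 shift mm [-372.6 -328.9  -27.5] twist -32.47 F [-0.2 -0.4  0. ] open 0.0871validation failed for argument at $[0]...
```

```bash
python3 -m pendant '[{"dx":-0.02,"dy":-0.015,"dz":-0.01,"twist":0},{"dx":-0.0305,"dy":-0.026,"dz":-0.006,"twist":0},{"dx":-0.031,"dy":-0.026,"dz":-0.005,"twist":0},{"dx":-0.031,"dy":-0.026,"dz":-0.005,"twist":0},{"dx":-0.031,"dy":-0.026,"dz":-0.005,"twist":0},{"dx":-0.031,"dy":-0.026,"dz":-0.004,"twist":0},{"dx":-0.031,"dy":-0.026,"dz":-0.004,"twist":0},{"dx":-0.031,"dy":-0.026,"dz":-0.004,"twist":0},{"dx":-0.031,"dy":-0.026,"dz":0,"twist":0},{"dx":-0.031,"dy":-0.026,"dz":0,"twist":0}]' 0; python3 -c "
from h import *
plan(.45,.155,.25,13.0)"
```

```text
t: 1.43
position: [0.4065, 0.2521, 0.2654]
eef_rot: [-0.002, 0.161, 0.987, 0.002]
force: [0.9, 0.2, -0.0]
opening: 0.087
t 1.43 pos [0.4065 0.2521 0.2654] toolyaw -18.53 tilt 0.28 shift mm [-72.1 -78.3  14.9] twist -31.53 F [ 0.9  0.2 -0. ] open 0.087
```

```bash
python3 -m pendant '[{"dx":-0.006,"dy":-0.012,"dz":0.002,"twist":-4},{"dx":-0.006,"dy":-0.012,"dz":0.002,"twist":-4},{"dx":-0.006,"dy":-0.012,"dz":0.002,"twist":-4},{"dx":-0.006,"dy":-0.012,"dz":0.002,"twist":-4},{"dx":-0.006,"dy":-0.012,"dz":0.002,"twist":-4},{"dx":-0.006,"dy":-0.012,"dz":0.002,"twist":-4},{"dx":-0.006,"dy":-0.012,"dz":0.002,"twist":-4},{"dx":-0.006,"dy":-0.012,"dz":0.002,"twist":-3.5},{"dx":0,"dy":0,"dz":0,"twist":0},{"dx":0,"dy":0,"dz":0,"twist":0}]' 0; python3 - <<'E'
from h import *
plan(.45,.155,.25,13.0)
c=eyes.get_calibration("wrist")
p,d=eyes.capture("wrist"); np.savez("w1.npz",p=p,d=d,K=[c[k] for k in("fx","fy","cx","cy")],T=c["camera_from_world"])
cv2.imwrite("pics/w1.png",p); plan(.45,.155,.25,13.0)
E
```

```text
t: 2.27
position: [0.4528, 0.1383, 0.251]
eef_rot: [0.002, -0.117, 0.993, 0.004]
force: [-0.4, 0.3, 0.5]
opening: 0.0867
t 2.27 pos [0.4528 0.1383 0.251 ] toolyaw 13.41 tilt 0.48 shift mm [-1.1 16.9  1.2] twist 0.41 F [-0.4  0.3  0.5] open 0.0867
t 2.32 pos [0.4529 0.1382 0.2511] toolyaw 13.41 tilt 0.48 shift mm [-1.1 17.   1.2] twist 0.41 F [ 0.3 -0.1 -0.2] open 0.087
```

View pics/w1.png

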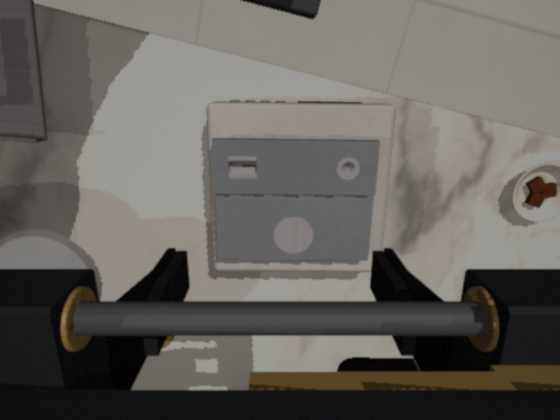

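The wrist view shows the carrier clearly: cone at about (348,168), groove at about (242,167) and flat disc at about (294,235). Next I measure them.

```bash
python3 - <<'E'
from h import *
z=np.load("w1.npz");p=z["p"];d=z["d"]
c=dict(zip(("fx","fy","cx","cy"),z["K"]),camera_from_world=z["T"])
P=pts(d,c)
cr=cv2.resize(p[125:275,200:400],None,fx=4,fy=4,interpolation=cv2.INTER_CUBIC); cv2.imwrite("pics/w1c.png",cr)
for u,v in((310,180),(310,210),(300,120),(160,200)): print(P[v,u].round(4))
g=cv2.cvtColor(p,cv2.COLOR_BGR2GRAY)
m=((g>115)).astype(np.uint8); m[:200]=0;m[258:]=0;m[:,:268]=0;m[:,322:]=0
n,l,st,ce=cv2.connectedComponentsWithStats(m); k=1+np.argmax(st[1:,4]); print("disc",ce[k],st[k])
print("flat",ray_z(ce[k],c,.059))
x,y,h=P[...,0],P[...,1],P[...,2]
E
```

```text
[0.4465 0.1677 0.0631]
[0.477  0.1762 0.0581]
[0.3959 0.146  0.0422]
[0.5219 0.0161 0.0006]
disc [293.15121512 234.65256526] [ 274  217   39   36 1111]
flat [0.50598084 0.16619236 0.059     ]
```

View pics/w1c.png

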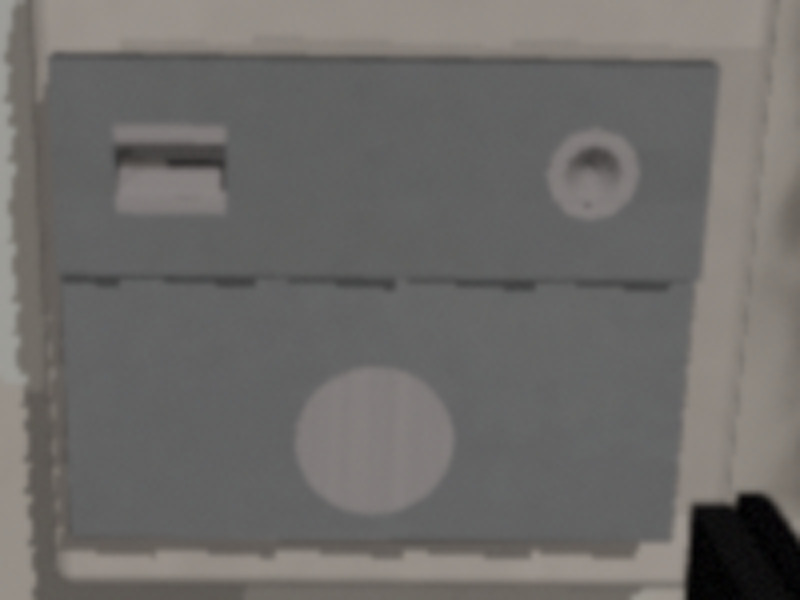

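```bash
python3 - <<'E'
from h import *
from scipy.optimize import least_squares
z=np.load("w1.npz")
c=dict(zip(("fx","fy","cx","cy"),z["K"]),camera_from_world=z["T"])
f=lambda u:(np.array(u)+.5)/4-.5+np.array([200,125])
W=[ray_z(f((593,174)),c,.063),ray_z(f((170.5,169.5)),c,.063),ray_z(np.array([293.15,234.65]),c,.059)]
W=np.array(W)[:,:2];M=np.array([[-.02,.05],[-.02,-.05],[.05,0]])
print(W.round(4))
def res(q):
    R=np.array([[np.cos(q[2]),-np.sin(q[2])],[np.sin(q[2]),np.cos(q[2])]]); return (M@R.T+q[:2]-W).ravel()
r=least_squares(res,[.46,.155,.23]); print(r.x.round(4),np.degrees(r.x[2]),"res mm",(r.fun*1000).round(1))
# land/step boundaries via depth
d=z["d"];P=pts(d,c);h=P[...,2]
b=(abs(P[...,1]-.16)<.14)&(P[...,0]>.33)&(P[...,0]<.6)
from scipy import ndimage
for lo,hi,n in((.053,.07,"carrier"),(.036,.047,"housing")):
    m=ndimage.binary_opening(b&(h>lo)&(h<hi)); q=P[m][:,:2]; t=cv2.minAreaRect((q*1000).astype(np.float32)); print(n,t)
E
python3 -c "
from h import *
plan(.424,-.1785,.25,8.6)"
```

```text
[[0.4271 0.1995]
 [0.4492 0.1023]
 [0.506  0.1662]]
[0.4575 0.1553 0.2224] 12.742543107288371 res mm [-0.1  0.1 -0.1 -0.2  0.3  0.1]
carrier ((473.5456237792969, 159.0147247314453), (124.54927825927734, 156.3218231201172), 12.68832778930664)
housing ((467.1731872558594, 163.23629760742188), (178.97999572753906, 183.85791015625), 12.815532684326172)
t 2.32 pos [0.4529 0.1382 0.2511] toolyaw 13.41 tilt 0.48 shift mm [ 101.5 -301.4   -1.5] twist 4.81 F [ 0.3 -0.1 -0.2] open 0.087
```

```bash
python3 -m pendant '[{"dx":0.008,"dy":-0.022,"dz":0.004,"twist":0.5},{"dx":0.0115,"dy":-0.035,"dz":0.005,"twist":0.5},{"dx":0.0115,"dy":-0.035,"dz":0.005,"twist":0.5},{"dx":0.0115,"dy":-0.035,"dz":0.005,"twist":0.5},{"dx":0.0115,"dy":-0.035,"dz":0.005,"twist":0.5},{"dx":0.0115,"dy":-0.035,"dz":0.005,"twist":0.5},{"dx":0.0115,"dy":-0.035,"dz":0.005,"twist":0.5},{"dx":0.0115,"dy":-0.035,"dz":0.005,"twist":0.5},{"dx":0.008,"dy":-0.025,"dz":0.005,"twist":0.5},{"dx":0,"dy":0,"dz":0,"twist":0}]' 0; python3 - <<'E'
from h import *
plan(.424,-.1785,.15,8.6)
c=eyes.get_calibration("wrist")
p,d=eyes.capture("wrist")
cv2.imwrite("pics/w2.png",p)
P=pts(d,c);h=P[...,2]
b=(abs(P[...,1]+.18)<.12)&(P[...,0]>.3)&(P[...,0]<.53)
for lo,hi,n in((.066,.082,"bar"),(.02,.036,"plate")):
    m=b&(h>lo)&(h<hi); q=P[m][:,:2]; print(n,m.sum(),cv2.minAreaRect((q*1000).astype(np.float32)),np.median(h[m]))
c2=eyes.get_calibration("wrist"); print(np.abs(c2["camera_from_world"]-c["camera_from_world"]).max())
plan(.424,-.1785,.15,8.6)
E
```

```text
t: 3.15
position: [0.4135, -0.1679, 0.2044]
eef_rot: [0.005, -0.076, 0.997, 0.005]
force: [-1.1, -0.9, 0.6]
opening: 0.0872
t 3.15 pos [ 0.4135 -0.1679  0.2044] toolyaw 8.7 tilt 0.86 shift mm [ -8.2 -12.6  54.3] twist 0.1 F [-1.1 -0.9  0.6] open 0.0872
bar 1321 ((422.9356384277344, -177.53778076171875), (75.74112701416016, 11.931876182556152), 8.433268547058105) 0.07277644670146677
plate 18979 ((422.7551574707031, -177.46588134765625), (129.00840759277344, 140.23641967773438), 8.754493713378906) 0.028014449736676383
0.001635380159299843
t 3.2 pos [ 0.4141 -0.1658  0.2047] toolyaw 8.8 tilt 0.89 shift mm [ -7.2 -14.7  54.6] twist 0.2 F [ 0.1  0.2 -0.2] open 0.0868
```

View pics/w2.png

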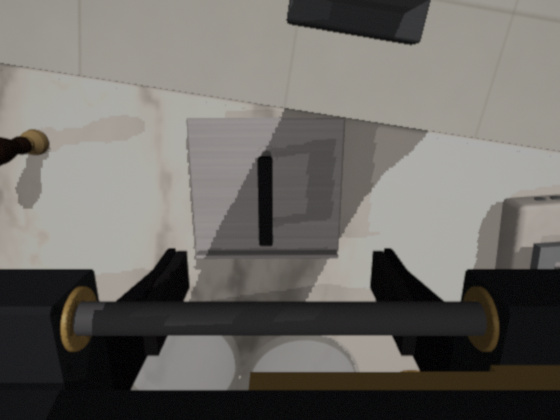

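The view confirms the grey plate: its lip is on the far (+x) side at row ~252, and the bar centre is at (265,200). The bar is at (422.9, -177.5) mm with yaw 8.6°, and the measured sizes match. Next I descend.

```bash
python3 -m pendant '[{"dx":-0.002,"dy":-0.004,"dz":0.005,"twist":0},{"dx":-0.002,"dy":-0.003,"dz":0.01,"twist":0},{"dx":-0.002,"dy":-0.003,"dz":0.012,"twist":0},{"dx":-0.001,"dy":-0.003,"dz":0.012,"twist":0},{"dx":0,"dy":0,"dz":0.012,"twist":0},{"dx":0,"dy":0,"dz":0.012,"twist":0},{"dx":0,"dy":0,"dz":0.01,"twist":0},{"dx":0,"dy":0,"dz":0.005,"twist":0},{"dx":0,"dy":0,"dz":0,"twist":0},{"dx":0,"dy":0,"dz":0,"twist":0}]' 0; python3 -c "
from h import *
plan(.4229,-.1775,.049,8.6); s,R,p=tool(); print(R.round(4))"
```

```text
t: 4.03
position: [0.4294, -0.1655, 0.1186]
eef_rot: [0.005, -0.084, 0.996, 0.006]
force: [-0.8, 0.0, 0.2]
opening: 0.0872
t 4.03 pos [ 0.4294 -0.1655  0.1186] toolyaw 9.59 tilt 0.91 shift mm [  9.2 -11.5  69.4] twist 0.99 F [-0.8  0.   0.2] open 0.0872
[[-0.986  -0.1667  0.0093]
 [-0.1665  0.986   0.0129]
 [-0.0113  0.0111 -0.9999]]
```

```bash
python3 -m pendant '[{"dx":0.003,"dy":-0.004,"dz":0.003,"twist":0.3},{"dx":0.003,"dy":-0.004,"dz":0.003,"twist":0.3},{"dx":0.003,"dy":-0.003,"dz":0.003,"twist":0.3},{"dx":0,"dy":0,"dz":0.003,"twist":0},{"dx":0,"dy":0,"dz":0.003,"twist":0},{"dx":0,"dy":0,"dz":0.003,"twist":0},{"dx":0,"dy":0,"dz":0,"twist":0},{"dx":0,"dy":0,"dz":0,"twist":0},{"dx":0,"dy":0,"dz":0,"twist":0},{"dx":0,"dy":0,"dz":0,"twist":0}]' 0; python3 -c "
from h import *
plan(.4229,-.1775,.049,8.6); s,R,p=tool(); print(R.round(4))"
```

```text
t: 4.87
position: [0.4231, -0.1787, 0.1]
eef_rot: [0.007, -0.075, 0.997, 0.006]
force: [0.8, -0.2, -0.5]
opening: 0.0871
t 4.87 pos [ 0.4231 -0.1787  0.1   ] toolyaw 8.6 tilt 1.04 shift mm [ 0.8  0.7 51. ] twist 0.0 F [ 0.8 -0.2 -0.5] open 0.0871
[[-0.9886 -0.1498  0.0126]
 [-0.1496  0.9887  0.0131]
 [-0.0144  0.011  -0.9998]]
```

```bash
python3 -m pendant '[{"dx":0.001,"dy":0.001,"dz":0.005,"twist":0},{"dx":0,"dy":0,"dz":0.007,"twist":0},{"dx":0,"dy":0,"dz":0.008,"twist":0},{"dx":0,"dy":0,"dz":0.008,"twist":0},{"dx":0,"dy":0,"dz":0.008,"twist":0},{"dx":0,"dy":0,"dz":0.008,"twist":0},{"dx":0,"dy":0,"dz":0.006,"twist":0},{"dx":0,"dy":0,"dz":0.001,"twist":0},{"dx":0,"dy":0,"dz":0,"twist":0},{"dx":0,"dy":0,"dz":0,"twist":0}]' 0; python3 -c "
from h import *
plan(.4229,-.1775,.049,8.6); s,R,p=tool(); print(R.round(4))"
```

```text
t: 5.7
position: [0.4218, -0.1768, 0.0423]
eef_rot: [0.006, -0.075, 0.997, 0.006]
force: [0.3, 0.2, -0.6]
opening: 0.0872
t 5.7 pos [ 0.4218 -0.1768  0.0423] toolyaw 8.63 tilt 0.93 shift mm [-1.1 -0.8 -6.7] twist 0.03 F [ 0.3  0.2 -0.6] open 0.0872
[[-0.9886 -0.1501  0.0102]
 [-0.15    0.9886  0.0125]
 [-0.012   0.0109 -0.9999]]
```

```bash
python3 -m pendant '[{"dx":-0.001,"dy":-0.001,"dz":-0.002,"twist":0},{"dx":0,"dy":0,"dz":-0.002,"twist":0},{"dx":0,"dy":0,"dz":-0.001,"twist":0},{"dx":0,"dy":0,"dz":0,"twist":0},{"dx":0,"dy":0,"dz":0,"twist":0},{"dx":0,"dy":0,"dz":0,"twist":0},{"dx":0,"dy":0,"dz":0,"twist":0},{"dx":0,"dy":0,"dz":0,"twist":0},{"dx":0,"dy":0,"dz":0,"twist":0},{"dx":0,"dy":0,"dz":0,"twist":0}]' 0 ; python3 -c "
from h import *
plan(.4229,-.1775,.049,8.6)"; python3 -m pendant '[{"dx":0,"dy":0,"dz":0,"twist":0},{"dx":0,"dy":0,"dz":0,"twist":0},{"dx":0,"dy":0,"dz":0,"twist":0},{"dx":0,"dy":0,"dz":0,"twist":0},{"dx":0,"dy":0,"dz":0,"twist":0},{"dx":0,"dy":0,"dz":0,"twist":0},{"dx":0,"dy":0,"dz":0,"twist":0},{"dx":0,"dy":0,"dz":0,"twist":0},{"dx":0,"dy":0,"dz":0,"twist":0},{"dx":0,"dy":0,"dz":0,"twist":0}]' 1 30;  python3 -c "
from h import *
plan(.4229,-.1775,.049,8.6)"
```

```text
t: 6.53
position: [0.4244, -0.1779, 0.0495]
eef_rot: [0.007, -0.075, 0.997, 0.006]
force: [-0.3, 0.0, -0.3]
opening: 0.0869
t 6.53 pos [ 0.4244 -0.1779  0.0495] toolyaw 8.63 tilt 1.08 shift mm [1.4 0.7 0.5] twist 0.03 F [-0.3  0.  -0.3] open 0.0869
t: 7.37
position: [0.4242, -0.178, 0.0494]
eef_rot: [0.007, -0.075, 0.997, 0.006]
force: [0.1, -0.2, 0.2]
opening: 0.0285
t 7.37 pos [ 0.4242 -0.178   0.0494] toolyaw 8.63 tilt 1.06 shift mm [1.2 0.7 0.4] twist 0.03 F [ 0.1 -0.2  0.2] open 0.0285
```

```bash
python3 -m pendant '[{"dx":0,"dy":0,"dz":0,"twist":0},{"dx":0,"dy":0,"dz":0,"twist":0},{"dx":0,"dy":0,"dz":0,"twist":0},{"dx":0,"dy":0,"dz":0,"twist":0},{"dx":0,"dy":0,"dz":0,"twist":0},{"dx":0,"dy":0,"dz":0,"twist":0},{"dx":0,"dy":0,"dz":0,"twist":0},{"dx":0,"dy":0,"dz":0,"twist":0},{"dx":0,"dy":0,"dz":0,"twist":0},{"dx":0,"dy":0,"dz":0,"twist":0}]' 1 30;  python3 -c "
from h import *
plan(.4229,-.1775,.049,8.6)"
```

```text
t: 8.2
position: [0.4242, -0.1781, 0.0494]
eef_rot: [0.007, -0.075, 0.997, 0.006]
force: [-0.0, -0.0, 0.2]
opening: 0.0116
t 8.2 pos [ 0.4242 -0.1781  0.0494] toolyaw 8.61 tilt 1.06 shift mm [1.2 0.8 0.4] twist 0.01 F [-0.  -0.   0.2] open 0.0116
```

```bash
python3 -m pendant '[{"dx":0,"dy":0,"dz":-0.003,"twist":0},{"dx":0,"dy":0,"dz":-0.006,"twist":0},{"dx":0,"dy":0,"dz":-0.01,"twist":0},{"dx":0,"dy":0,"dz":-0.013,"twist":0},{"dx":0,"dy":0,"dz":-0.015,"twist":0},{"dx":0,"dy":0,"dz":-0.015,"twist":0},{"dx":0,"dy":0,"dz":-0.015,"twist":0},{"dx":0,"dy":0,"dz":-0.013,"twist":0},{"dx":0,"dy":0,"dz":-0.008,"twist":0},{"dx":0,"dy":0,"dz":-0.003,"twist":0}]' 1 30;  python3 - <<'E'
from h import *
plan(.4575,.1553,.17,12.74); s,R,p=tool(); print(R.round(4))
p,d=eyes.capture("wrist"); cv2.imwrite("pics/w3.png",p)
E
```

```text
t: 9.03
position: [0.4192, -0.1802, 0.158]
eef_rot: [0.005, -0.074, 0.997, 0.006]
force: [0.2, -0.3, -3.4]
opening: 0.0115
t 9.03 pos [ 0.4192 -0.1802  0.158 ] toolyaw 8.44 tilt 0.85 shift mm [-87.3 326.3  -7.6] twist -4.3 F [ 0.2 -0.3 -3.4] open 0.0115
[[-0.9891 -0.1469  0.0081]
 [-0.1468  0.9891  0.0123]
 [-0.0098  0.011  -0.9999]]
```

View pics/w3.png

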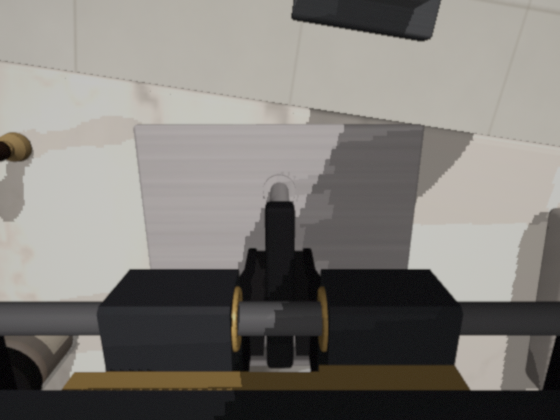

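```bash
python3 -m pendant '[{"dx":-0.003,"dy":0.01,"dz":-0.003,"twist":-0.4},{"dx":-0.005,"dy":0.02,"dz":-0.003,"twist":-0.4},{"dx":-0.008,"dy":0.03,"dz":-0.003,"twist":-0.4},{"dx":-0.009,"dy":0.034,"dz":-0.003,"twist":-0.4},{"dx":-0.009,"dy":0.034,"dz":-0.003,"twist":-0.4},{"dx":-0.009,"dy":0.034,"dz":-0.003,"twist":-0.4},{"dx":-0.009,"dy":0.034,"dz":-0.003,"twist":-0.4},{"dx":-0.008,"dy":0.03,"dz":-0.003,"twist":-0.4},{"dx":-0.005,"dy":0.02,"dz":-0.002,"twist":-0.4},{"dx":-0.003,"dy":0.01,"dz":-0.002,"twist":-0.4}]' 1 30;  python3 - <<'E'
from h import *
plan(.4575,.1553,.17,12.74); s,R,p=tool(); print(R.round(4))
E
```

```text
t: 9.92
position: [0.437, 0.0906, 0.1849]
eef_rot: [0.001, -0.105, 0.994, 0.005]
force: [-0.3, -0.4, -4.0]
opening: 0.0114
t 9.92 pos [0.437  0.0906 0.1849] toolyaw 12.05 tilt 0.54 shift mm [-33.5  58.8  15.6] twist -0.69 F [-0.3 -0.4 -4. ] open 0.0114
[[-0.978  -0.2087  0.001 ]
 [-0.2087  0.9779  0.0094]
 [-0.0029  0.0089 -1.    ]]
```

```bash
python3 -m pendant '[{"dx":-0.003,"dy":0.005,"dz":0,"twist":-0.1},{"dx":-0.005,"dy":0.009,"dz":0,"twist":-0.1},{"dx":-0.006,"dy":0.01,"dz":0,"twist":-0.1},{"dx":-0.006,"dy":0.01,"dz":0,"twist":-0.1},{"dx":-0.006,"dy":0.01,"dz":0,"twist":-0.1},{"dx":-0.004,"dy":0.008,"dz":0,"twist":-0.1},{"dx":-0.002,"dy":0.004,"dz":0,"twist":-0.1},{"dx":0,"dy":0,"dz":0,"twist":0},{"dx":0,"dy":0,"dz":0,"twist":0},{"dx":0,"dy":0,"dz":0,"twist":0}]' 1 30;  python3 - <<'E'
from h import *
plan(.4587,.1556,.16,12.74); s,R,p=tool(); print(R.round(4))
c=eyes.get_calibration("wrist")
p,d=eyes.capture("wrist"); cv2.imwrite("pics/w4.png",p); np.savez("w4.npz",p=p,d=d,K=[c[k] for k in("fx","fy","cx","cy")],T=c["camera_from_world"])
p,d=eyes.capture("side"); cv2.imwrite("pics/s4.png",p)
p,d=eyes.capture("top"); cv2.imwrite("pics/t4.png",cv2.resize(p[160:280,100:300],None,fx=4,fy=4))
E
```

```text
t: 10.75
position: [0.4585, 0.1554, 0.183]
eef_rot: [-0.001, -0.11, 0.994, 0.003]
force: [-0.5, 0.1, -3.1]
opening: 0.0115
t 10.75 pos [0.4585 0.1554 0.183 ] toolyaw 12.66 tilt 0.36 shift mm [-0.3  0.1 23. ] twist -0.08 F [-0.5  0.1 -3.1] open 0.0115
[[-0.9757 -0.2191 -0.0024]
 [-0.2191  0.9757  0.0057]
 [ 0.0011  0.0061 -1.    ]]
```

View pics/w4.png

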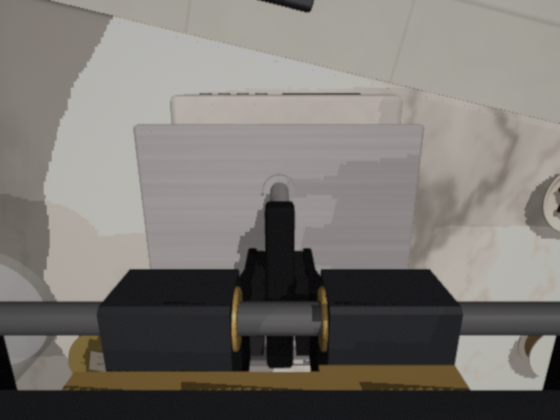

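View pics/s4.png

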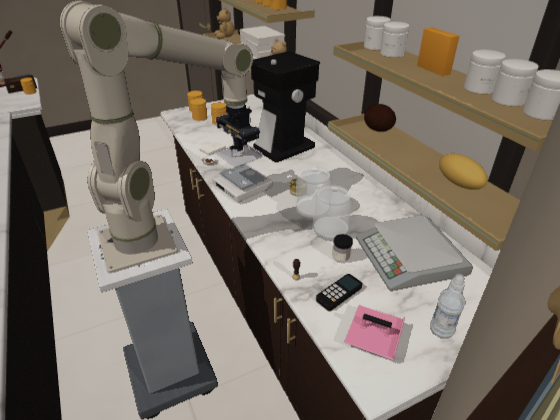

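```bash
cat > meas.py <<'E'
from h import *
from scipy import ndimage
def plate(d,c):
    P=pts(d,c);s,R,p=tool()
    zt=p[2]-.020
    x,y,h=P[...,0],P[...,1],P[...,2]
    m=(abs(h-zt)<.008)&(np.hypot(x-p[0],y-p[1])<.12)
    m=ndimage.binary_opening(m,iterations=2)
    A=P[m]; cf=np.linalg.lstsq(np.c_[A[:,:2]-p[:2],np.ones(len(A))],A[:,2],rcond=None)[0]
    print("plane slope",cf[:2].round(4),"z under tcp",cf[2].round(4))
    n=np.array([-cf[0],-cf[1],1]);n/=np.linalg.norm(n)
    # edges in image->plane
    rows=np.where(m[:,250:310].any(1))[0]
    L=[];Rr=[];B=[]
    for v in range(140,235):
        u=np.where(m[v])[0]
        if len(u)>100: L.append(P[v,u[0]]);Rr.append(P[v,u[-1]])
    for u in range(160,400):
        v=np.where(m[:,u])[0]
        if len(v)>20: B.append(P[v[0],u])
    fit=lambda Q:cv2.fitLine(np.array(Q)[:,:2].astype(np.float32)*1000,cv2.DIST_HUBER,0,.01,.01).ravel()
    l,r,b=fit(L),fit(Rr),fit(B)
    ang=lambda q:np.degrees(np.arctan2(q[1],q[0]))%180
    yl,yr,yb=ang(l),ang(r),(ang(b)-90)%180
    print("yaws",yl,yr,yb)
    yaw=np.radians(12.74 if False else np.mean([(yl+90)%180-90,(yr+90)%180-90,(yb+90)%180-90]))
    X=np.array([np.cos(yaw),np.sin(yaw)]);Y=np.array([-X[1],X[0]])
    ylo,yhi=sorted([l[2:]@Y,r[2:]@Y]); xb=b[2:]@X
    print("width",yhi-ylo,"yaw",np.degrees(yaw))
    ctr=X*(xb+65)+Y*(ylo+yhi)/2
    # z at centre, then down the normal 29mm to the origin
    zc=cf@np.r_[ctr/1000-p[:2],1]
    o=np.r_[ctr/1000,zc]-.029*n
    print("plate origin",o.round(4),"tcp",p.round(4),"in plate axes, target - origin:",end=" ")
    e=np.array([.4575,.1553])-o[:2]; print("x",(e@X*1000).round(1),"y",(e@Y*1000).round(1),"yaw",(12.74-np.degrees(yaw)).round(2))
E
python3 - <<'E'
from meas import *
z=np.load("w4.npz");c=dict(zip(("fx","fy","cx","cy"),z["K"]),camera_from_world=z["T"])
plate(z["d"],c)
E
```

```text
plane slope [-0.0154 -0.0064] z under tcp 0.1616
yaws 12.591291 12.64227 12.73967
width 138.33401 yaw 12.657744
plate origin [0.4568 0.1546 0.1326] tcp [0.4585 0.1552 0.1831] in plate axes, target - origin: x 0.8 y 0.5 yaw 0.08
```

View pics/t4.png

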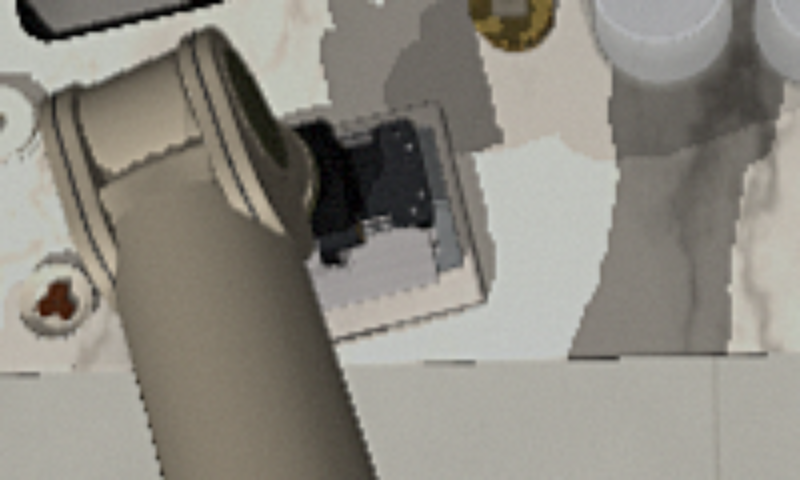

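```bash
python3 -m pendant '[{"dx":-0.0008,"dy":0.0005,"dz":0.003,"twist":0},{"dx":0,"dy":0,"dz":0.006,"twist":0},{"dx":0,"dy":0,"dz":0.008,"twist":0},{"dx":0,"dy":0,"dz":0.009,"twist":0},{"dx":0,"dy":0,"dz":0.009,"twist":0},{"dx":0,"dy":0,"dz":0.008,"twist":0},{"dx":0,"dy":0,"dz":0.005,"twist":0},{"dx":0,"dy":0,"dz":0.002,"twist":0},{"dx":0,"dy":0,"dz":0,"twist":0},{"dx":0,"dy":0,"dz":0,"twist":0}]' 1 30;  cat > m.py <<'E'
from meas import *
import sys
c=eyes.get_calibration("wrist")
p,d=eyes.capture("wrist"); cv2.imwrite("pics/w%s.png"%sys.argv[1],p); plate(d,c)
plan(.4587,.1556,.11,12.74); s,R,p=tool(); print(R[:,2].round(4))
E
python3 m.py 5
```

```text
t: 11.73
position: [0.458, 0.1548, 0.1263]
eef_rot: [-0.002, -0.109, 0.994, 0.003]
force: [-0.3, 0.2, -4.4]
opening: 0.0117
plane slope [-0.0162 -0.0072] z under tcp 0.1049
yaws 12.733298 12.759505 12.608589
width 138.3374 yaw 12.700464
plate origin [0.4562 0.154  0.0759] tcp [0.4581 0.1548 0.1264] in plate axes, target - origin: x 1.6 y 1.0 yaw 0.04
t 11.78 pos [0.4581 0.1548 0.1264] toolyaw 12.55 tilt 0.37 shift mm [-0.8  0.5 16.4] twist -0.19 F [-0.1 -0.1 -4.3] open 0.0116
[-0.0042  0.005  -1.    ]
```

```bash
python3 -m pendant '[{"dx":-0.001,"dy":0.0005,"dz":0.001,"twist":0},{"dx":-0.0008,"dy":0.0005,"dz":0.001,"twist":0},{"dx":0,"dy":0,"dz":0.001,"twist":0},{"dx":0,"dy":0,"dz":0.001,"twist":0},{"dx":0,"dy":0,"dz":0.001,"twist":0},{"dx":0,"dy":0,"dz":0.001,"twist":0},{"dx":0,"dy":0,"dz":0.001,"twist":0},{"dx":0,"dy":0,"dz":0,"twist":0},{"dx":0,"dy":0,"dz":0,"twist":0},{"dx":0,"dy":0,"dz":0,"twist":0}]' 1 30; python3 m.py 6
```

```text
t: 12.62
position: [0.4608, 0.157, 0.1202]
eef_rot: [-0.0, -0.109, 0.994, 0.003]
force: [-0.7, 0.0, -3.2]
opening: 0.0116
plane slope [-0.0147 -0.0055] z under tcp 0.0988
yaws 12.802012 12.515028 12.611176
width 138.35098 yaw 12.642737
plate origin [0.4591 0.1562 0.0698] tcp [0.4608 0.157  0.1202] in plate axes, target - origin: x -1.7 y -0.6 yaw 0.1
t 12.67 pos [0.4608 0.157  0.1202] toolyaw 12.56 tilt 0.39 shift mm [ 2.3 -1.  10.2] twist -0.18 F [ 0.7  0.  -3.7] open 0.0115
[-0.0016  0.0067 -1.    ]
```

```bash
python3 -m pendant '[{"dx":0.0006,"dy":-0.0003,"dz":0.001,"twist":0},{"dx":0.0004,"dy":0,"dz":0.001,"twist":0},{"dx":0,"dy":0,"dz":0.001,"twist":0},{"dx":0,"dy":0,"dz":0.001,"twist":0},{"dx":0,"dy":0,"dz":0.001,"twist":0},{"dx":0,"dy":0,"dz":0,"twist":0},{"dx":0,"dy":0,"dz":0,"twist":0},{"dx":0,"dy":0,"dz":0,"twist":0},{"dx":0,"dy":0,"dz":0,"twist":0},{"dx":0,"dy":0,"dz":0,"twist":0}]' 1 30; python3 m.py 7
```

```text
t: 13.5
position: [0.4598, 0.1565, 0.1147]
eef_rot: [-0.0, -0.109, 0.994, 0.003]
force: [-0.3, 1.4, -3.8]
opening: 0.0116
plane slope [-0.0145 -0.0055] z under tcp 0.0933
yaws 12.685448 12.759615 12.615181
width 138.24818 yaw 12.686747
plate origin [0.4581 0.1558 0.0643] tcp [0.4598 0.1565 0.1147] in plate axes, target - origin: x -0.7 y -0.3 yaw 0.05
t 13.55 pos [0.4598 0.1565 0.1147] toolyaw 12.56 tilt 0.39 shift mm [ 1.2 -0.6  4.7] twist -0.18 F [-0.4  0.1 -3.9] open 0.012
[-0.0016  0.0067 -1.    ]
```

```bash
python3 -m pendant '[{"dx":0.0003,"dy":-0.0002,"dz":0.001,"twist":0},{"dx":0,"dy":0,"dz":0.001,"twist":0},{"dx":0,"dy":0,"dz":0.0007,"twist":0},{"dx":0,"dy":0,"dz":0.0005,"twist":0},{"dx":0,"dy":0,"dz":0,"twist":0},{"dx":0,"dy":0,"dz":0,"twist":0},{"dx":0,"dy":0,"dz":0,"twist":0},{"dx":0,"dy":0,"dz":0,"twist":0},{"dx":0,"dy":0,"dz":0,"twist":0},{"dx":0,"dy":0,"dz":0,"twist":0}]' 1 30; python3 m.py 8
```

```text
t: 14.38
position: [0.4596, 0.1562, 0.1112]
eef_rot: [-0.0, -0.109, 0.994, 0.003]
force: [0.1, 0.5, -4.1]
opening: 0.0115
plane slope [-0.0142 -0.0054] z under tcp 0.0898
yaws 12.890027 12.6087475 12.606606
width 138.29684 yaw 12.701794
plate origin [0.4578 0.1555 0.0608] tcp [0.4595 0.1562 0.1112] in plate axes, target - origin: x -0.4 y -0.2 yaw 0.04
t 14.43 pos [0.4595 0.1562 0.1112] toolyaw 12.56 tilt 0.4 shift mm [ 1.  -0.4  1.2] twist -0.18 F [ 0.2 -1.2 -3.7] open 0.0114
[-0.0014  0.0067 -1.    ]
```

The feet are now below land height with no contact force, so they are inside the cone and groove. I continue gently.

```bash
python3 -m pendant '[{"dx":0,"dy":0,"dz":0.0006,"twist":0},{"dx":0,"dy":0,"dz":0.0005,"twist":0},{"dx":0,"dy":0,"dz":0.0005,"twist":0},{"dx":0,"dy":0,"dz":0,"twist":0},{"dx":0,"dy":0,"dz":0,"twist":0},{"dx":0,"dy":0,"dz":0,"twist":0},{"dx":0,"dy":0,"dz":0,"twist":0},{"dx":0,"dy":0,"dz":0,"twist":0},{"dx":0,"dy":0,"dz":0,"twist":0},{"dx":0,"dy":0,"dz":0,"twist":0}]' 1 30; python3 m.py 9
```

```text
t: 15.27
position: [0.4596, 0.1562, 0.1095]
eef_rot: [-0.0, -0.109, 0.994, 0.003]
force: [-0.7, 0.1, -3.7]
opening: 0.0115
plane slope [-0.0137 -0.0051] z under tcp 0.0881
yaws 12.881908 12.752828 12.628204
width 138.37907 yaw 12.754314
plate origin [0.4579 0.1556 0.0591] tcp [0.4596 0.1562 0.1095] in plate axes, target - origin: x -0.4 y -0.2 yaw -0.01
t 15.32 pos [0.4596 0.1562 0.1095] toolyaw 12.56 tilt 0.39 shift mm [ 1.  -0.4 -0.5] twist -0.18 F [ 0.  -0.1 -3.4] open 0.0116
[-0.0014  0.0067 -1.    ]
```

```bash
python3 -m pendant '[{"dx":0,"dy":0,"dz":0.0006,"twist":0},{"dx":0,"dy":0,"dz":0.0005,"twist":0},{"dx":0,"dy":0,"dz":0.0005,"twist":0},{"dx":0,"dy":0,"dz":0,"twist":0},{"dx":0,"dy":0,"dz":0,"twist":0},{"dx":0,"dy":0,"dz":0,"twist":0},{"dx":0,"dy":0,"dz":0,"twist":0},{"dx":0,"dy":0,"dz":0,"twist":0},{"dx":0,"dy":0,"dz":0,"twist":0},{"dx":0,"dy":0,"dz":0,"twist":0}]' 1 30; python3 m.py 10
```

```text
t: 16.15
position: [0.46, 0.1564, 0.1084]
eef_rot: [0.0, -0.109, 0.994, 0.004]
force: [0.0, -0.9, -3.1]
opening: 0.0113
plane slope [-0.011  -0.0044] z under tcp 0.087
yaws 12.822697 12.755022 12.873833
width 138.37003 yaw 12.817181
plate origin [0.4586 0.1559 0.058 ] tcp [0.46   0.1564 0.1084] in plate axes, target - origin: x -1.2 y -0.3 yaw -0.08
t 16.2 pos [0.46   0.1564 0.1084] toolyaw 12.56 tilt 0.42 shift mm [ 1.4 -0.5 -1.6] twist -0.18 F [-0.6  0.1 -2.5] open 0.0117
[-4.0e-04  7.4e-03 -1.0e+00]
```

```bash
python3 -m pendant '[{"dx":0,"dy":0,"dz":0.0006,"twist":0},{"dx":0,"dy":0,"dz":0.0005,"twist":0},{"dx":0,"dy":0,"dz":0.0005,"twist":0},{"dx":0,"dy":0,"dz":0,"twist":0},{"dx":0,"dy":0,"dz":0,"twist":0},{"dx":0,"dy":0,"dz":0,"twist":0},{"dx":0,"dy":0,"dz":0,"twist":0},{"dx":0,"dy":0,"dz":0,"twist":0},{"dx":0,"dy":0,"dz":0,"twist":0},{"dx":0,"dy":0,"dz":0,"twist":0}]' 1 30; python3 m.py 11
```

```text
t: 17.03
position: [0.4601, 0.1565, 0.1074]
eef_rot: [0.0, -0.109, 0.994, 0.004]
force: [-1.7, -1.0, 0.2]
opening: 0.0113
plane slope [-0.0116 -0.0044] z under tcp 0.086
yaws 12.745086 12.6688175 12.853447
width 138.36017 yaw 12.755782
plate origin [0.4587 0.1558 0.057 ] tcp [0.4601 0.1565 0.1074] in plate axes, target - origin: x -1.3 y -0.3 yaw -0.02
t 17.08 pos [0.4601 0.1565 0.1074] toolyaw 12.56 tilt 0.45 shift mm [ 1.6 -0.5 -2.6] twist -0.18 F [-1.4 -0.7  0.6] open 0.0119
[-3.0e-04  7.8e-03 -1.0e+00]
```

The carrier now bears the plate's weight. I loosen the grip to 3 N so that it conforms, then open.

```bash
python3 -m pendant '[{"dx":0,"dy":0,"dz":0,"twist":0},{"dx":0,"dy":0,"dz":0,"twist":0},{"dx":0,"dy":0,"dz":0,"twist":0},{"dx":0,"dy":0,"dz":0,"twist":0},{"dx":0,"dy":0,"dz":0,"twist":0},{"dx":0,"dy":0,"dz":0,"twist":0},{"dx":0,"dy":0,"dz":0,"twist":0},{"dx":0,"dy":0,"dz":0,"twist":0},{"dx":0,"dy":0,"dz":0,"twist":0},{"dx":0,"dy":0,"dz":0,"twist":0}]' 1 3; python3 m.py 12
```

```text
t: 17.92
position: [0.4601, 0.1565, 0.1074]
eef_rot: [0.0, -0.109, 0.994, 0.004]
force: [-2.2, -1.1, 0.5]
opening: 0.0121
plane slope [-0.0103 -0.004 ] z under tcp 0.086
yaws 12.792694 12.627814 12.848534
width 138.30466 yaw 12.756347
plate origin [0.4587 0.1559 0.057 ] tcp [0.4601 0.1565 0.1074] in plate axes, target - origin: x -1.3 y -0.3 yaw -0.02
t 17.97 pos [0.4601 0.1565 0.1074] toolyaw 12.56 tilt 0.44 shift mm [ 1.6 -0.5 -2.7] twist -0.18 F [-1.9  0.1  0.7] open 0.0114
[-3.0e-04  7.7e-03 -1.0e+00]
```

```bash
python3 -m pendant '[{"dx":0,"dy":0,"dz":0,"twist":0},{"dx":0,"dy":0,"dz":0,"twist":0},{"dx":0,"dy":0,"dz":0,"twist":0},{"dx":0,"dy":0,"dz":0,"twist":0},{"dx":0,"dy":0,"dz":0,"twist":0},{"dx":0,"dy":0,"dz":0,"twist":0},{"dx":0,"dy":0,"dz":0,"twist":0},{"dx":0,"dy":0,"dz":0,"twist":0},{"dx":0,"dy":0,"dz":0,"twist":0},{"dx":0,"dy":0,"dz":0,"twist":0}]' 0.5 3; python3 m.py 13
```

```text
t: 18.8
position: [0.4614, 0.1571, 0.1079]
eef_rot: [0.002, -0.109, 0.994, 0.004]
force: [0.0, -0.3, -1.1]
opening: 0.0432
plane slope [0.012  0.0027] z under tcp 0.0861
yaws 12.659385 13.022853 12.632797
width 138.30586 yaw 12.771677
plate origin [0.4584 0.1556 0.0571] tcp [0.4614 0.1571 0.1079] in plate axes, target - origin: x -1.0 y -0.1 yaw -0.03
t 18.85 pos [0.4614 0.1571 0.1079] toolyaw 12.56 tilt 0.54 shift mm [ 3.  -0.9 -2.2] twist -0.18 F [-0.3 -0.5 -0. ] open 0.0432
[ 0.0026  0.009  -1.    ]
```

```bash
python3 -m pendant '[{"dx":0,"dy":0,"dz":-0.003,"twist":0},{"dx":0,"dy":0,"dz":-0.007,"twist":0},{"dx":0,"dy":0,"dz":-0.012,"twist":0},{"dx":0,"dy":0,"dz":-0.015,"twist":0},{"dx":0,"dy":0,"dz":-0.018,"twist":0},{"dx":0,"dy":0,"dz":-0.018,"twist":0},{"dx":0,"dy":0,"dz":-0.018,"twist":0},{"dx":0,"dy":0,"dz":-0.015,"twist":0},{"dx":0,"dy":0,"dz":-0.01,"twist":0},{"dx":0,"dy":0,"dz":0,"twist":0}]' 0.5 3; cat > chk.py <<'E'
from h import *
from scipy import ndimage
import sys
X=np.array([np.cos(.2224),np.sin(.2224)]);Y=np.array([-X[1],X[0]]);O=np.array([.4575,.1553])
def run(n):
    c=eyes.get_calibration(n); p,d=eyes.capture(n); cv2.imwrite(f"pics/{n}{sys.argv[1]}.png",p)
    P=pts(d,c); q=P[...,:2]-O; a=q@X; b=q@Y; h=P[...,2]
    def pl(m,name):
        A=P[m]; 
        if len(A)<50: print(name,"few",len(A)); return
        F=np.c_[a[m],b[m],np.ones(m.sum())]; w=np.ones(len(A),bool)
        for _ in range(3):
            cf=np.linalg.lstsq(F[w],A[w,2],rcond=None)[0]; r=A[:,2]-F@cf; w=abs(r)<.002
        print(n,name,m.sum(),"slope x,y",cf[:2].round(4),"z0",cf[2].round(4))
    pm=(abs(h-.087)<.008)&(abs(a)<.06)&(abs(b)<.068)&~((abs(a)<.045)&(abs(b)<.012)); pl(pm,"plate")
    pl((abs(h-.042)<.006)&(abs(a)<.12)&(abs(b)<.12),"housing top"); pl((abs(h)<.008)&(a>-.15)&(abs(a)<.3)&(abs(b)<.3),"counter")
    m=ndimage.binary_opening((abs(h-.087)<.01)&(np.hypot(a,b)<.12)); r=cv2.minAreaRect((P[m][:,:2]*1000).astype(np.float32)); print(n,"plate rect",r)
run("wrist");run("top")
plan(.46,.156,.2,12.7)
E
python3 chk.py 20
```

```text
t: 19.68
position: [0.4606, 0.1551, 0.2334]
eef_rot: [0.002, -0.109, 0.994, 0.004]
force: [0.2, 0.6, 0.8]
opening: 0.0437
wrist plate 18834 slope x,y [-0.0006  0.0001] z0 0.0857
wrist housing top 7162 slope x,y [-0.0013  0.001 ] z0 0.0418
wrist counter 87522 slope x,y [-0.0002 -0.0014] z0 -0.0008
wrist plate rect ((457.0660705566406, 155.23851013183594), (128.45472717285156, 140.48828125), 12.84132194519043)
top plate 596 slope x,y [-0.006   0.0045] z0 0.0856
top housing top 396 slope x,y [-0.0006  0.0064] z0 0.0421
top counter 9549 slope x,y [-0.0004 -0.    ] z0 -0.0006
top plate rect ((457.769287109375, 145.84396362304688), (125.17420196533203, 124.20104217529297), 13.17281723022461)
t 19.78 pos [0.4599 0.1549 0.2312] toolyaw 12.5 tilt 0.43 shift mm [-0.3  0.8 31.2] twist -0.2 F [ 0.4 -0.1 -0.9] open 0.0436
```

View pics/wrist20.png

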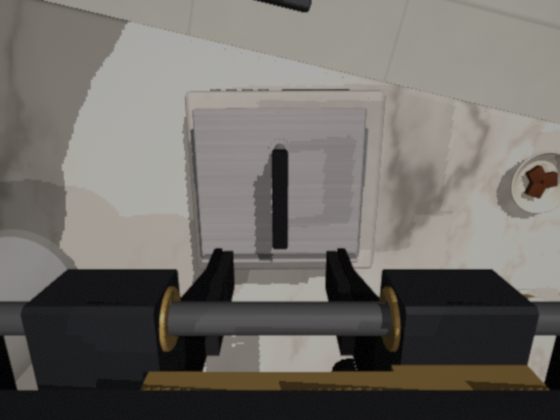

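View pics/top20.png

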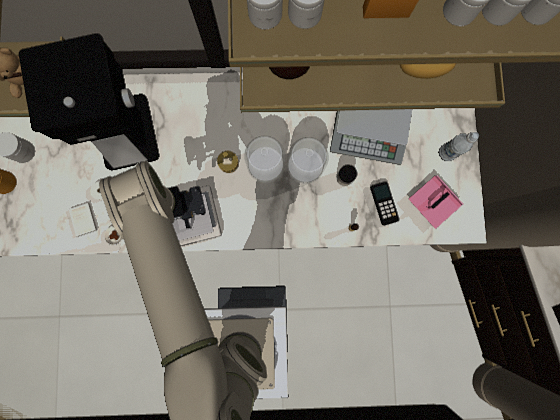

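The wrist picture shows the plate lying flat on the carrier, with the bar at (280,199) and the lip at row ~258 on the far side, and the gripper well clear. In the top view the dish (113,236), stamp (354,227) and jar (347,174) are where they were. I hand in now.

```bash
python3 -c "
from h import *
plan(.46,.156,.2,12.7); print(robot.job_done())"
```

```text
t 19.78 pos [0.4599 0.1549 0.2312] toolyaw 12.5 tilt 0.43 shift mm [-0.3  0.8 31.2] twist -0.2 F [ 0.4 -0.1 -0.9] open 0.0436
the job is handed in; nothing more can be done
None
```

The grey weighing plate is on the scale, released and level. I handed the job in at about 19.8 s; the hand-in gives no verdict.

I found the carrier's cone, groove and flat disc with the wrist camera; the fitted positions agreed within 0.3 mm. I gripped the bar at 30 N, lifted the plate about 0.11 m and carried it over. I lowered it in small steps until the carrier bore its weight, eased the grip to 3 N and then opened. At the readings taken after each step, the force on the tool never showed the arm pressing down by more than about 1 N.

Last checks from the wrist camera:
- **Level:** the plate's slope is below 0.001 rad.
- **Height:** the plate top is 43.9 mm above the housing top, against about 43.7 mm expected when fully seated.
- **Position:** the plate is within 0.5 mm and 0.1° of the measured carrier position.
- **Surroundings:** the gripper is well clear above the plate. In the top view the dish, stamp and jar look unmoved; I judged this by eye only.

Two readings disagreed:
- **Slope just after opening:** the wrist camera showed 0.012 rad while the arm was still moving slightly, and this was gone once the arm had moved away.
- **Top camera:** its view was half blocked by the arm. It gave a noisier slope of 0.006–0.007 rad and a plate outline cut short by the arm.

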